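# Load a coupon holder under the spring clip of an inspection stage

### The arm

A 6-joint arm with a two-finger parallel gripper is mounted at the origin on the work surface. World frame = base frame: x ahead of the robot, y to its left, z up, the work surface at z = 0. Lengths are in m, angles in rad, forces in N, time in s.
With the tool pointing down it reaches from about 0.3 to 0.85 m from the base axis. Payload 4.2 kg.
Tool frame: the origin (TCP) lies between the finger pads; the fingertips stand 14 mm ahead of it and the grasp point (between the pads) lies 5 mm behind it (manip.tips_ahead is the distance from the TCP to the fingertips, in m); z points along the fingers, y is the direction in which the jaws open and shut (so a half turn about z gives the same grasp; the last joint's range is limited). The gripper opens to 91 mm and grips with 3 to 60 N. Pads are 32 mm wide; open, the fingers measure 118 mm over their backs; the gripper's body (76 mm by 178 mm) begins 60 mm behind the grasp point.
Start: joints at [1.268, 0.32, 1.565, -0, 1.257, -0.02], TCP at [0.16, 0.552, 0.192] pointing down, gripper open.
Joint ranges: [-3.11, 3.11], [-0.84, 2.01], [0.21, 2.61], [-1.34, 4.49], [0.05, 2.63], [-2.56, 2.56]. Speed limits (rad/s): [2.57, 2.57, 3.14, 3.14, 3.14, 3.14].

### API

Orientations are given as a rotation vector (axis times angle).
In Python, from cell import manip gives the robot as it stands. The module is installed in compiled form; this text tells all that it offers. Calls block until the motion is done:
- manip.goto(position, orientation): joint-space move of the TCP to a pose.
- manip.move_straight(position, rotation=None, v=0.15, stop_force=None): straight line of the TCP; rotation=None keeps the orientation; v is the mean speed in m/s. With stop_force (N) it stops when the force on the tool has changed by that much, and returns True; else False.
- manip.goto_joints(angles): joint-space move.
- manip.ungrasp() and manip.grasp(squeeze=None): open the fingers fully, or close them until they stop; squeeze is the grip in N (None keeps the last).
- manip.wait(seconds).
- manip.solve_ik(position, orientation): joint angles nearest the present ones, or None.
- manip.read_camera(name): name is "scene" or "top"; returns (picture, depth): 420x560x3 uint8, blue, green, red; 420x560 float32, m along the optical axis (not along the pixel's ray), 0 where there is no reading.
- manip.camera_info(name): a dict with "vfov" (degrees; the focal length in pixels is half the picture's height over the tangent of half this angle, whatever the lens; pixels are square), "cx", "cy" (the principal point, pixels), "extrinsics" (4x4, takes a point from camera to world coordinates). Camera axes: x right, y down, z forward; pixel columns grow to the right and rows downward; lengths in m; the calibration is good to about 2 mm. A picture is of the moment at which its call begins. camera_info takes no time and is no camera call.
A pose or a line that the arm cannot do raises manip.MotionError and nothing moves.
- manip.hand_in(): hands the job in, once; it reports no verdict.
Trained networks look in the newest picture that a camera, given by its name, has taken for a name from the list of things; names that differ only in an ending like _2 or _b are one class to them, and where a whole thing is asked for, a point or a joint stands for the part that bears it (a point fixed in the world has none). Each returns a list of dicts, best first, with "score" (0 to 1); they miss things now and then, are a little off and sometimes report something else, mostly with a low value. They report only what shows in the picture. A call takes as long as a camera call. They do not tell look-alikes from the thing itself.
- manip.look_for(camera, name): "centre" ([x, y, z] in m, in world coordinates, good to about 4 mm: the middle of the surface that is visible of it).
- manip.regions_of(camera, name): "region" (420x560 bool, what is visible of it).
Readings, each from a call of its own:
- manip.current_clock(): time.
- manip.current_joint_pos(): joint angles.
- manip.current_dq(): joint speeds.
- manip.current_joint_torque(): joint torques, N m.
- manip.current_eef_pos(): TCP position.
- manip.current_ee_rot(): TCP orientation.
- manip.current_force(): force on the tool from outside, world axes, zero at the start.
- manip.current_torque(): the same for the moment, N m.
- manip.current_opening(): finger opening in m.
Only numpy, scipy, OpenCV 4.12 (cv2) and the standard library are available. Lean on these libraries where they do the work, as an engineer would, in place of code of your own. Each camera call takes 0.05 s, during which the arm holds its last target. There are 200 camera calls.

### The job

On the aluminium inspection stage, press the spring clip's long pedal down with one fingertip so that its nose rises, and keep it down while the other fingertip pushes the flat coupon holder, by its upturned tail, along its channel beneath the nose until it is fully home against the end stop. Then let the pedal go so that the nose clamps the holder, and move clear. Do not lift or tip the holder, and leave the other things on the bench standing where they are.

Things in the scene. Friction and masses are not known exactly. Their poses are not given: they have to be found in the camera images.
- stage: Fixed inspection stage: aluminium base plate 240 (x) x 180 (y) x 12 mm; origin at the centre of its underside, on the bench; x = the direction in which the holder is pushed, z up. A channel along x, centre line at y = -28 mm, floor = the plate's top, lies between two C-shaped aluminium guides (x -60 to +100 mm, tops 23 mm above the bench) that leave a 34 mm wide gap above the holder.
- stop (a point): Middle of the face of the fixed stop block that closes the channel's far end: stage x = +100, y = -28 mm; the block's top is 26 mm above the bench.
- shaft (a point): Mid-length point on the axis of the clip's shaft, 8 mm thick, along stage x at y = +8 mm, 27 mm above the bench, carried in three posts (tops 32 mm above the bench) at stage x = -112, +40 and +86 mm.
- clip (a joint): Angle (rad) of the spring clip on its shaft: 0 at rest (nose down, blocking the holder, which cannot be forced past), grows as the pedal is pressed, hard limit 0.32. From 0.16 the nose clears the holder; 0.20 to 0.30 is a good hold; about 0.13 with the nose resting on the holder. A spring returns it: about 3 N at the pedal's point starts it, 7 N holds it at 0.30.
- pedal (a point): Point on top of the clip's pedal, mid-length, 28 mm out from the shaft, turning with the clip: stage x = -40, y = +36 mm, 35 mm above the bench at rest, 28 mm at 0.25 rad. The pedal is a plain smooth steel flap, stage x -105 to +25 mm, about 40 mm wide, beside the shaft on its +y side, sloping up outwards 0.2 rad at rest, level at 0.2; a finger can slide along it while pressing.
- nose (a point): Centre of the underside of the clip's nose, a steel foot 14 mm (along stage x) x 10 mm over the channel's centre line at stage x = +70 mm; 15 mm above the bench at rest, so 4 mm below the holder's top.
- holder: Loose flat steel coupon holder, 0.15 to 0.3 kg, 80 (x) x 40 (y) x 7 mm with an inlaid brass disc, lying in the channel with 2 mm play each side, its x along stage x. Origin at the centre of its underside. Its tail (-x) end has an upturned lip 26 mm wide, 8 mm thick, top 40 mm above the bench. It starts 8 to 40 mm short of the nose.
- lip (a point): Top edge of the holder's lip at the middle of its back face (the -x face that is pushed), 40 mm behind the holder's origin, 40 mm above the bench.
- home (a point): Fixed point of the stage where the holder's origin lies when its front edge is against the stop (stage x = +60, y = -28 mm, 12 mm above the bench).
- gauge: Bystander, loose, to be left alone: brass stepped gauge pin, 22 mm diameter, 34 mm tall, standing on the stage's base plate; origin at its underside.
- bush: Bystander, loose, to be left alone: steel ring, 26 mm diameter, 18 mm tall, on the base plate; origin at its underside.
- oil: Bystander, loose, to be left alone: small grey plastic oil bottle, 34 mm diameter, 75 mm tall, beside the stage on the pedal's side; origin at its underside.
- driver: Bystander, loose, to be left alone: screwdriver 160 mm long lying beside the stage on the pedal's side; origin at its underside.
- tray: Bystander, loose, to be left alone: shallow steel parts tray 100 x 65 x 22 mm beside the stage on the channel's side; origin at its underside.
- jar: Bystander, loose, to be left alone: amber jar with steel cap, 48 mm diameter, 50 mm tall, beside the stage on the channel's side; origin at its underside.
- spanner: Bystander, loose, to be left alone: spanner 150 mm long lying beyond the stage's stop end; origin at its underside.
Things that resemble listed ones, but are neither listed nor needed, are in the scene too. What is shaped like the holder but orange is not meant.

How it is judged:
On the way, in this order (a step that is already met when the one before it is completed fails the run):
1. the pedal is pressed by a finger so that the nose is raised, the holder still short of it (value of joint clip above 0.15 rad and contact force between the fingers and clip above 0.4 N and x of holder in the frame of stage below 0.028 m), for 0.1 s.
2. with the pedal held down by a finger, a finger pushes the holder beneath the raised nose (value of joint clip above 0.15 rad and contact force between the fingers and clip above 0.4 N and x of holder in the frame of stage above 0.03 m and contact force between the fingers and holder above 0.1 N), for 0.02 s.
3. the holder reaches the stop while the pedal is still held down (value of joint clip above 0.15 rad and contact force between the fingers and clip above 0.4 N and x of holder in the frame of stage above 0.056 m), for 0.05 s.
At the end, for the whole second after the job is handed in: The holder lies flat in its channel within 4.5 mm of the stop, at rest, the released clip's nose pressing on it (clip angle 0.07 to 0.18, force above 0.5 N) (x of holder in the frame of stage between 0.0555 and 0.063 m and y of holder in the frame of stage between -0.033 and -0.023 m and z of holder in the frame of stage between 0.009 and 0.015 m and angle between holder's own z axis and vertical below 0.06 rad and value of joint clip between 0.07 and 0.18 rad and contact force between clip and holder above 0.5 N and linear speed of holder below 0.02 m/s); the robot touches nothing.
It fails at once if the holder is lifted more than 6 mm off the channel floor (z of holder in the frame of stage above 0.018 m).
It fails at once if the holder is tipped by more than 0.2 rad (angle between holder's own z axis and vertical above 0.2 rad).
It fails at once if a bystander is moved by more than 20 mm (distance of any of gauge, bush, oil, driver, tray, jar, spanner from where it was at the start of the episode above 0.02 m).
It fails at once if a standing bystander is tipped by more than 0.4 rad (angle between any of gauge, bush, oil, jar's own z axis and vertical above 0.4 rad).
It also fails if it takes over 32 s, if anything falls off the work surface, if the arm or the gripper's body presses on something with over 40 N, if the wrist force passes 120 N, or if a joint passes its speed limit or range.

## Working session

There is one attempt and no reset: what is moved stays moved. The work goes in short steps, each a Python script; the robot and the scene stay as the last script left them, time stands still between calls to the robot, and variables do not carry over. Pictures are saved under pics/ and viewed, about 8 in all and at most 12, crops included, and the job is handed in when it is done.

```bash
mkdir -p pics
python3 - <<'E'
from cell import manip
import cv2, numpy as np
for c in("scene","top"):
    p,d=manip.read_camera(c); cv2.imwrite(f"pics/{c}0.png",p); np.save(f"{c}0.npy",d)
    i=manip.camera_info(c); print(c,i["vfov"],i["cx"],i["cy"],np.round(i["extrinsics"],3).tolist())
    for n in("stage","clip","holder","gauge","bush","oil"):
        print(n,[(np.round(r["centre"],3).tolist(),round(r["score"],2)) for r in manip.look_for(c,n)])
print(manip.tips_ahead,manip.current_ee_rot(),manip.current_clock(),manip.current_opening())
E
```

```text
scene 52.849763658271755 278.70916017482324 205.51251663854862 [[0.873, 0.275, -0.404, 0.873], [0.488, -0.497, 0.718, -0.542], [-0.003, -0.823, -0.568, 0.467], [0.0, 0.0, 0.0, 1.0]]
stage [([0.579, 0.034, 0.013], 0.93)]
clip [([0.537, 0.064, 0.032], 0.87), ([0.581, 0.036, 0.012], 0.29)]
holder [([0.395, -0.132, 0.007], 0.92), ([0.684, -0.231, 0.005], 0.71), ([0.496, -0.292, 0.008], 0.69), ([0.571, 0.022, 0.024], 0.6)]
gauge [([0.642, -0.02, 0.031], 0.8), ([0.579, 0.037, 0.01], 0.37)]
bush [([0.508, -0.045, 0.03], 0.47)]
oil [([0.636, 0.187, 0.037], 0.67)]
top 49.089464067339456 277.7159029808734 204.09773180341637 [[0.06, -0.972, 0.226, 0.376], [-0.998, -0.059, 0.007, 0.001], [0.006, -0.227, -0.974, 0.999], [0.0, 0.0, 0.0, 1.0]]
stage [([0.552, 0.051, 0.008], 0.86)]
clip [([0.53, 0.072, 0.032], 0.58), ([0.555, 0.053, 0.017], 0.45)]
holder [([0.495, -0.285, 0.006], 0.97), ([0.577, 0.022, 0.017], 0.69), ([0.679, -0.232, 0.004], 0.69), ([0.373, -0.122, 0.006], 0.65)]
gauge [([0.63, -0.017, 0.037], 0.66)]
bush [([0.5, -0.033, 0.027], 0.64)]
oil [([0.632, 0.195, 0.052], 0.59), ([0.555, 0.053, 0.009], 0.41)]
0.014 [4.42776373e-01 3.11018811e+00 3.08422530e-04] 0.7 0.09111263689570058
```

View pics/top0.png

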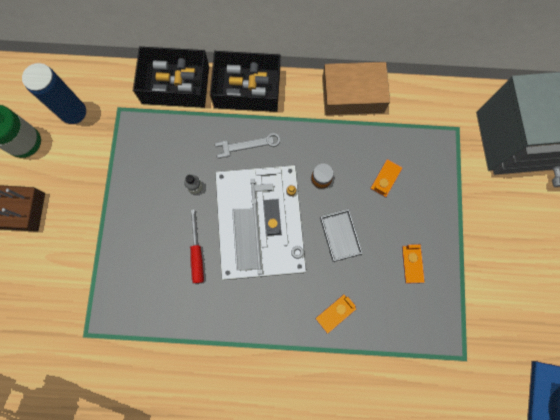

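View pics/scene0.png

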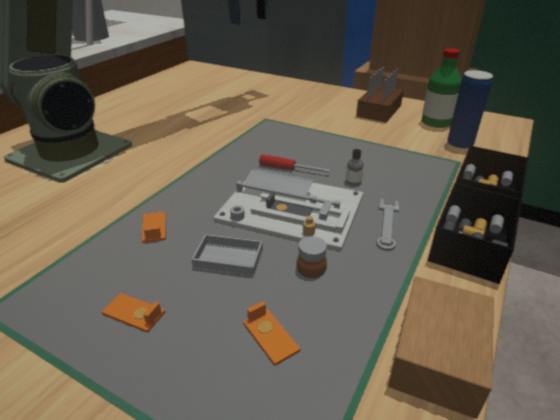

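The top view shows the stage at about px (260,222), with the holder (grey, brass disc) in the channel at (273,217) and the pedal at (245,238). The gauge is at (291,190), the bush at (297,252) and the orange decoys are off to the right. Next I fit the stage pose.

```bash
cat > h.py <<'E'
from cell import manip
import cv2, numpy as np
def deproj(c,d):
    i=manip.camera_info(c); f=210/np.tan(np.radians(i["vfov"]/2)); E=i["extrinsics"]
    v,u=np.mgrid[:420,:560]; r=np.stack([(u-i["cx"])/f,(v-i["cy"])/f,np.ones_like(u,float)],-1)
    return r@E[:3,:3].T, E[:3,3], (r*d[...,None])@E[:3,:3].T+E[:3,3]
E
python3 - <<'E'
from h import *
for c in("top","scene"):
    p,d=manip.read_camera(c)
    m=manip.regions_of(c,"stage")[0]["region"]
    R,o,P=deproj(c,d)
    Z=o+R*((0.012-o[2])/R[...,2])[...,None]
    ok=m&(abs(P[...,2]-.012)<.006)&(d>0)&(p.min(2)>120)
    ok=cv2.morphologyEx(ok.astype(np.uint8),cv2.MORPH_OPEN,np.ones((2,2)))>0
    print(c,"plate z med",np.median(P[ok][:,2]))
    (cx,cy),s,a=cv2.minAreaRect((Z[ok][:,:2]*1000).astype(np.float32)); print(cx,cy,s,a)
    a=np.radians(a); 
    while a>np.pi/4:a-=np.pi/2
    C=np.array([cx,cy])/1000; print("stage",C,a)
    Rm=np.array([[np.cos(a),-np.sin(a)],[np.sin(a),np.cos(a)]])
    for n in("holder","clip","bush","gauge","oil","driver"):
        for r in manip.look_for(c,n):
            q=(np.array(r["centre"])[:2]-C)@Rm
            if r["score"]>.4 and abs(q).max()<.2: print(n,np.round(q*1000),round(r["centre"][2]*1000),round(r["score"],2))
    # rectified height/colour map in stage frame (1mm = 2.5px) at z=.025
    i=manip.camera_info(c); f=210/np.tan(np.radians(i["vfov"]/2)); W=np.linalg.inv(i["extrinsics"])
    yy,xx=np.mgrid[100:-100:-.4,-130:130:.4]/1000
    w=np.stack([xx,yy],-1)@Rm.T+C; w=np.concatenate([w,np.full(xx.shape+(1,),.025)],-1)
    k=w@W[:3,:3].T+W[:3,3]; u=k[...,0]/k[...,2]*f+i["cx"]; v=k[...,1]/k[...,2]*f+i["cy"]
    cv2.imwrite(f"pics/rect_{c}.png",cv2.remap(p,u.astype(np.float32),v.astype(np.float32),cv2.INTER_CUBIC))
    S=np.concatenate([(P[...,:2]-C)@Rm,P[...,2:]],-1)*1000
    # lip: high points in channel strip; pedal heights
    q=S[(abs(S[...,1]+28)<16)&(S[...,2]>30)&(S[...,2]<48)&(S[...,0]>-90)&(S[...,0]<30)]; print("lip pts",len(q),q.min(0),np.median(q,0),q.max(0))
    q=S[(S[...,1]>16)&(S[...,1]<80)&(S[...,2]>24)&(S[...,2]<60)&(abs(S[...,0]+40)<50)]; print("pedal",len(q),np.percentile(q,[2,50,98],axis=0).round(1).tolist())
E
cd pics; python3 -c "
import cv2,numpy as np
a=cv2.imread('rect_top.png');b=cv2.imread('rect_scene.png');c=np.vstack([a,b]);cv2.imwrite('rect.png',cv2.resize(c,None,fx=.6,fy=.6,interpolation=cv2.INTER_AREA))"
```

```text
top plate z med 0.011594061302568015
562.9595947265625 44.886871337890625 (239.1740264892578, 179.46151733398438) 8.475866317749023
stage [0.56295959 0.04488687] 0.14793177420360834
holder [ 10. -24.] 17 0.86
clip [-30.  29.] 31 0.9
bush [-78. -69.] 30 0.49
gauge [ 59. -68.] 35 0.46
gauge [-7. 11.] 5 0.42
oil [ 89. 136.] 51 0.58
driver [-69. 144.] 20 0.66
lip pts 56 [-33.26085438 -38.69899001  30.74829156] [-29.2800516  -25.80890851  39.06087502] [-24.52450741 -12.88688634  42.10756886]
pedal 932 [[-87.9, 16.8, 28.5], [-40.8, 36.9, 34.1], [7.8, 56.9, 40.2]]
scene plate z med 0.01327994154742082
570.4087524414062 46.841896057128906 (239.3375244140625, 179.22848510742188) 8.447909355163574
stage [0.57040875 0.0468419 ] 0.1474438331576354
holder [-198. -152.] 10 0.87
holder [  85. -159.] 36 0.41
clip [-30.  21.] 33 0.7
bush [-77. -83.] 29 0.48
gauge [ 60. -78.] 36 0.77
oil [ 87. 125.] 38 0.58
oil [ 7. -9.] 9 0.45
driver [-74. 134.] 16 0.78
driver [  85. -156.] 33 0.51
lip pts 78 [-38.50583446 -41.18930554  30.19345286] [-32.93821254 -30.73143718  39.29314871] [-30.00176757 -13.50474449  43.14341736]
pedal 734 [[-88.4, 16.8, 30.9], [-38.3, 36.5, 35.7], [8.0, 55.9, 40.6]]
```

View pics/rect.png

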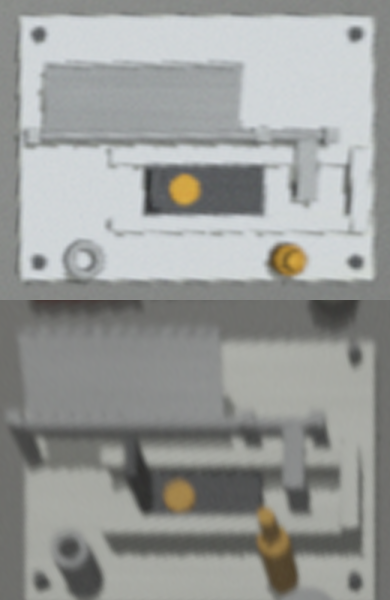

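Both views agree on the layout, but the cameras differ by about 7 mm in x. The lip's back face is at stage x≈-33 and the pedal spans y 16–56. I'll yaw the hand 30° so one finger trails on the pedal and the other leads at the lip, and check with a picture above the stage first.

```bash
cat >> h.py <<'E'
C=np.array([.5665,.0458]); A=.1477; TH=np.radians(30)
Rm=np.array([[np.cos(A),-np.sin(A)],[np.sin(A),np.cos(A)]])
PHI=(A+TH+np.pi)/2; ROT=np.pi*np.array([np.cos(PHI),np.sin(PHI),0])
SEP=.1045; CORN=.0172   # finger centre spacing; reach of push finger's front corner
def pose(xc,tz,yp=-.038):   # stage x of pushing corner, tip height, stage y of push finger
    s=np.array([xc-CORN,yp])+SEP/2*np.array([-np.sin(TH),np.cos(TH)])
    return np.r_[C+Rm@s,tz+.014]
def show(name,x0=-130):
    p,d=manip.read_camera("scene"); q,e=manip.read_camera("top")
    z=lambda a:cv2.resize(a,(400,400),interpolation=cv2.INTER_CUBIC)
    cv2.imwrite(name,np.hstack([z(p[120:280,210:370]),z(q[140:300,180:340])]))
def st(m):
    e=manip.current_eef_pos(); s=Rm.T@(e[:2]-C); print(m,"t",round(manip.current_clock(),2),"stage",np.round(s*1000,1),"tipz",round((e[2]-.014)*1000,1),"F",np.round(manip.current_force(),2))
E
python3 - <<'E'
from h import *
manip.goto(pose(-.042,.17),ROT); st("above")
manip.move_straight(pose(-.042,.052),v=.1); st("low")
show("pics/low.png")
E
```

```text
above t 3.67 stage [-85.2   7.8] tipz 170.0 F [-0.62  0.57  0.75]
low t 5.0 stage [-84.8   7.2] tipz 52.5 F [0.41 0.13 0.16]
```

View pics/low.png

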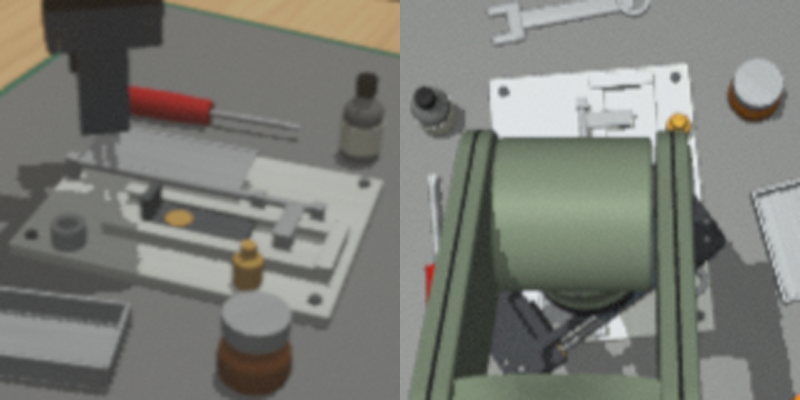

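Run:
```python
from h import *
i=manip.camera_info("scene"); f=210/np.tan(np.radians(i["vfov"]/2)); W=np.linalg.inv(i["extrinsics"])
e=np.array(manip.current_eef_pos()); from scipy.spatial.transform import Rotation as R
M=R.from_rotvec(manip.current_ee_rot()).as_matrix(); print(M.round(2).tolist(),manip.current_opening())
p,d=manip.read_camera("scene")
for s in(1,-1):
  for dz in(.014,-.03):
    w=e+M[:,1]*s*.0523+M[:,2]*dz; k=W[:3,:3]@w+W[:3,3]; u,v=k[0]/k[2]*f+i["cx"],k[1]/k[2]*f+i["cy"]
    print(s,dz,"stage",(Rm.T@(w[:2]-C)*1000).round(),"px",round(u),round(v),"crop",round((u-210)*2.5),round((v-120)*2.5))
cv2.imwrite("pics/wide.png",cv2.resize(p[60:260,120:400],None,fx=2.8,fy=2.8,interpolation=cv2.INTER_CUBIC))
```

```text
[[-0.78, -0.62, 0.0], [-0.62, 0.78, 0.0], [-0.0, -0.0, -1.0]] 0.09131716399598772
1 0.014 stage [-111.   53.] px 247 163 crop 93 108
1 -0.03 stage [-111.   53.] px 246 144 crop 90 59
-1 0.014 stage [-59. -38.] px 253 191 crop 107 177
-1 -0.03 stage [-59. -38.] px 252 170 crop 104 124
```

View pics/wide.png

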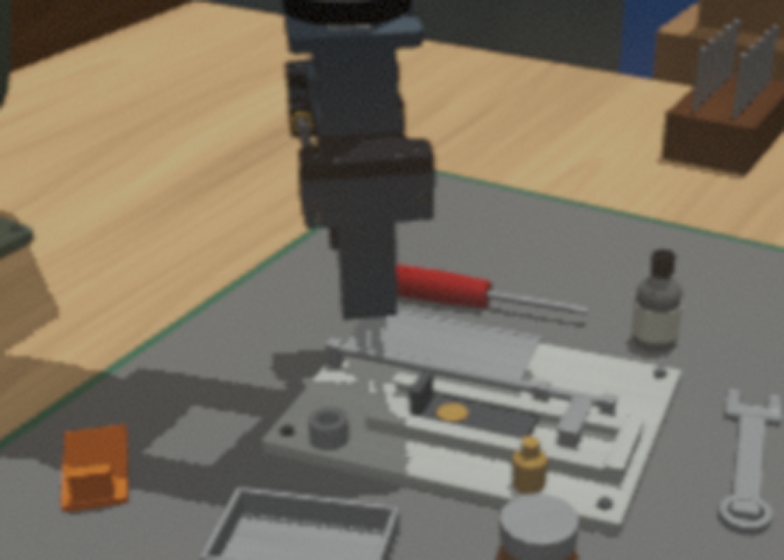

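Run:
```python
from h import *
p,d=manip.read_camera("scene"); _,o,P=deproj("scene",d)
for v in range(160,204,3):
    print(v,[ (tuple((np.r_[Rm.T@(P[v,u,:2]-C),P[v,u,2]]*1000).round().astype(int).tolist()) if d[v,u]>0 else None) for u in(246,250,254,258)], p[v,252])
```

```text
160 [(-64, -49, 120), (-60, -41, 118), (-54, -38, 117), (-47, -36, 117)] [52 51 50]
163 [(-66, -45, 112), (-59, -43, 113), (-54, -39, 112), (-48, -35, 111)] [52 49 49]
166 [(-66, -45, 106), (-60, -42, 106), (-55, -37, 105), (-48, -35, 105)] [51 50 48]
169 [(-67, -45, 100), (-60, -42, 100), (-55, -37, 98), (-48, -35, 99)] [51 49 49]
172 [(-67, -45, 94), (-61, -40, 93), (-55, -37, 92), (-50, -31, 90)] [54 55 52]
175 [None, (-99, 38, 36), (-91, 41, 36), (-83, 42, 37)] [101 102 101]
178 [(-104, 29, 33), (-94, 28, 35), (-88, 33, 34), (-79, 34, 35)] [113 114 113]
181 [(-99, 19, 32), (-91, 21, 33), (-85, 26, 32), (-76, 25, 34)] [115 115 115]
184 [(-95, 10, 32), (-87, 11, 33), (-80, 16, 32), (-73, 18, 32)] [120 121 120]
187 [(-94, 7, 27), (-85, 6, 29), (-77, 8, 30), (-69, 8, 32)] [94 93 93]
190 [(-99, 16, 14), (-92, 19, 13), (-83, 20, 14), (-76, 24, 14)] [115 119 118]
193 [(-95, 7, 13), (-87, 9, 13), (-80, 12, 13), (-72, 14, 14)] [116 121 120]
196 [(-90, -3, 12), (-82, -2, 14), (-75, 2, 13), (-68, 5, 13)] [143 150 148]
199 [(-85, -13, 13), (-79, -10, 12), (-71, -7, 13), (-63, -6, 14)] [150 155 153]
202 [(-82, -21, 12), (-73, -21, 14), (-66, -20, 15), (-60, -14, 12)] [117 122 121]
```

Depth puts the visible fingertip's end near z≈90 mm, but the nominal figure is 52 mm. I'll descend with a force guard and see where contact actually happens.

Run:
```python
from h import *
r=manip.move_straight(pose(-.042,.028),v=.04,stop_force=2.0); st(f"down {r}")
p,d=manip.read_camera("scene"); _,o,P=deproj("scene",d)
S=np.concatenate([(P[...,:2]-C)@Rm,P[...,2:]],-1)*1000
m=(d>0)&(abs(S[...,0]+58)<25)&(abs(S[...,1]+38)<18)&(S[...,2]>28); print("P finger min z",np.percentile(S[m][:,2],[0,1,5]))
cv2.imwrite("pics/c1.png",cv2.resize(p[100:240,190:390],None,fx=4,fy=4,interpolation=cv2.INTER_CUBIC))
```

```text
down False t 5.95 stage [-85.2   7.2] tipz 28.0 F [-0.01 -0.2  -0.1 ]
P finger min z [35.69881683 68.60917801 82.88658513]
```

View pics/c1.png

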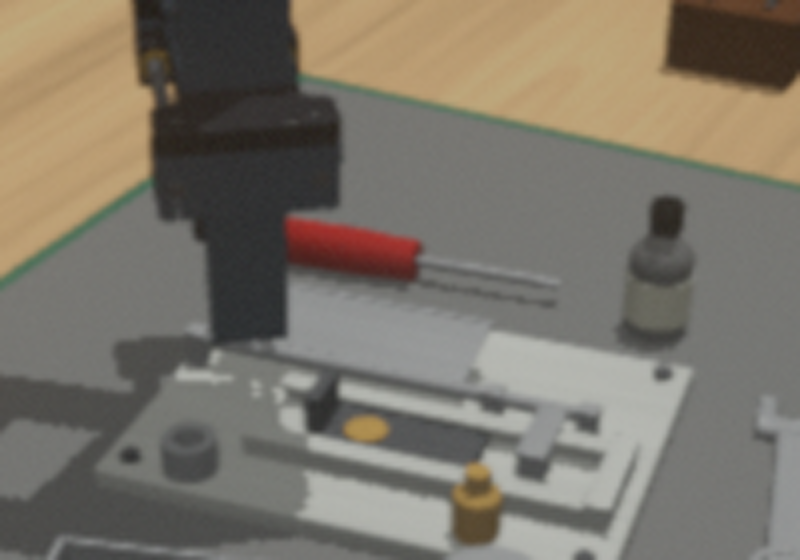

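No contact at nominal 28 mm, and the picture shows the tip still about 35–40 mm too high. I'll keep descending under the force guard.

Run:
```python
from h import *
r=manip.move_straight(pose(-.042,-.020),v=.03,stop_force=2.0); st(f"down {r}")
p,d=manip.read_camera("scene"); _,o,P=deproj("scene",d)
S=np.concatenate([(P[...,:2]-C)@Rm,P[...,2:]],-1)*1000
for u in(246,250,254,258): print(u,[tuple(S[v,u].round().astype(int).tolist()) for v in range(181,199,2)])
cv2.imwrite("pics/c2.png",cv2.resize(p[110:240,190:350],None,fx=4.5,fy=4.5,interpolation=cv2.INTER_CUBIC))
```

```text
down True t 6.94 stage [-85.6   7.5] tipz 0.7 F [-0.23 -0.55  3.05]
246 [(-66, -48, 78), (-67, -48, 73), (-67, -48, 69), (-68, -46, 63), (-68, -46, 59), (-68, -48, 56), (-68, -48, 52), (-69, -45, 45), (-70, -44, 40)]
250 [(-60, -44, 77), (-60, -45, 73), (-61, -44, 68), (-62, -43, 63), (-62, -43, 59), (-63, -41, 53), (-63, -42, 50), (-63, -42, 45), (-64, -40, 40)]
254 [(-54, -40, 76), (-54, -40, 72), (-54, -42, 68), (-55, -40, 63), (-56, -37, 57), (-56, -39, 54), (-56, -39, 49), (-57, -38, 44), (-58, -36, 38)]
258 [(-48, -37, 75), (-49, -35, 70), (-49, -35, 66), (-50, -34, 61), (-49, -35, 57), (-50, -35, 53), (-49, -36, 49), (-50, -34, 43), (-66, 1, 13)]
```

View pics/c2.png

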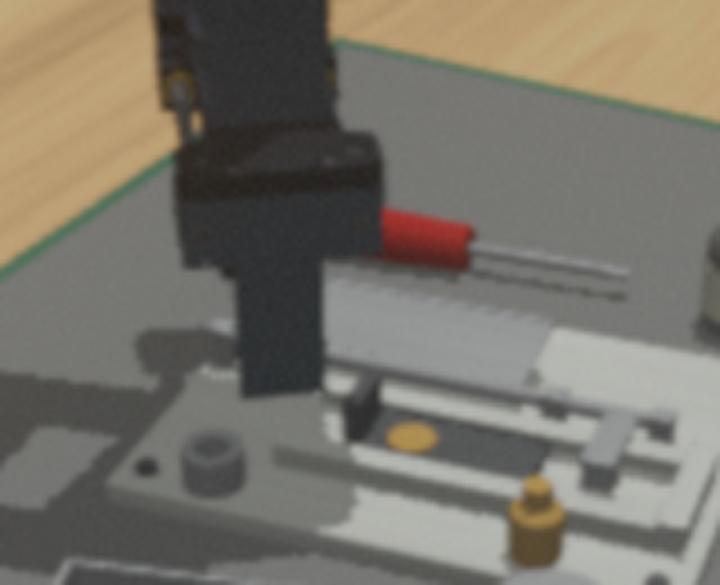

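Contact came at a nominal 0.7 mm, where the camera puts the tip at about 38 mm. That matches the pedal's outer edge at 39 mm, so the true tip sits about 37.5 mm above nominal. Now I press by that offset.

```bash
echo 'OFF=.0375' >> h.py
python3 - <<'E'
from h import *
for z in(.033,.0305,.0285): manip.move_straight(pose(-.042,z-OFF),v=.03); st(z)
manip.wait(.2); st("held")
p,d=manip.read_camera("scene"); _,o,P=deproj("scene",d)
S=np.concatenate([(P[...,:2]-C)@Rm,P[...,2:]],-1)*1000
q=S[(d>0)&(abs(S[...,0]+20)<30)&(S[...,1]>16)&(S[...,1]<58)&(S[...,2]>20)&(S[...,2]<50)]
k=np.polyfit(q[:,1],q[:,2],1); print("pedal slope",k[0],"angle",.2-k[0],"z@36",np.polyval(k,36),len(q))
cv2.imwrite("pics/c3.png",cv2.resize(p[110:240,190:350],None,fx=4.5,fy=4.5,interpolation=cv2.INTER_CUBIC))
E
```

```text
0.033 t 7.33 stage [-85.3   7.5] tipz -4.6 F [0.21 2.01 3.39]
0.0305 t 7.58 stage [-85.2   7.4] tipz -7.0 F [0.16 2.13 3.3 ]
0.0285 t 7.83 stage [-85.2   7.3] tipz -9.0 F [-0.13  2.2   4.63]
held t 8.03 stage [-85.2   7.3] tipz -8.9 F [0.68 3.31 3.88]
pedal slope -0.047195841471400275 angle 0.24719584147140028 z@36 28.835085194404098 321
```

View pics/c3.png

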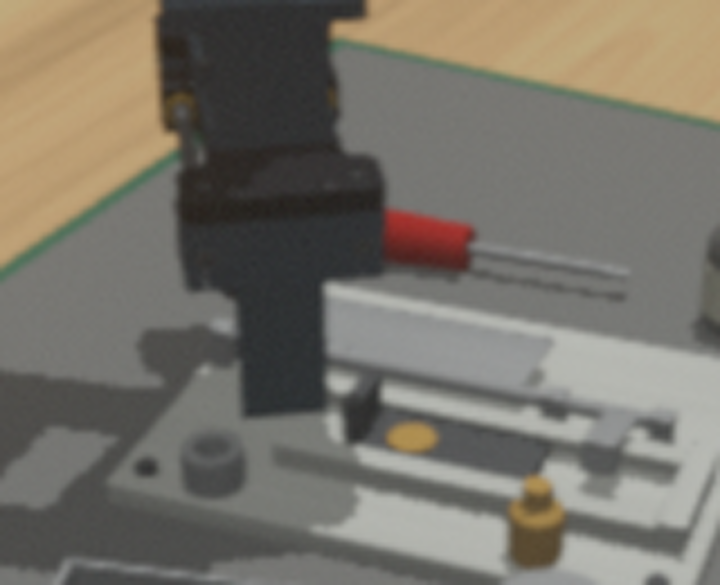

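The pedal is down at about 0.247 rad, the nose is visibly raised, and the holder hasn't moved. Pushing now.

Run:
```python
from h import *
r=manip.move_straight(pose(-.005,.0285-OFF),v=.03,stop_force=8); st(f"push1 {r}")
if not r:
    r=manip.move_straight(pose(.030,.0285-OFF),v=.025,stop_force=8); st(f"push2 {r}")
manip.wait(.1); st("hold")
p,d=manip.read_camera("scene")
cv2.imwrite("pics/c4.png",cv2.resize(p[110:240,190:350],None,fx=4.5,fy=4.5,interpolation=cv2.INTER_CUBIC))
```

```text
push1 False t 9.46 stage [-49.6   7.2] tipz -9.3 F [-4.31 -0.97  5.92]
push2 True t 10.6 stage [-20.9   7.2] tipz -9.3 F [-0.57 -1.38  5.07]
hold t 10.7 stage [-20.9   7.2] tipz -9.3 F [-0.78 -0.38  6.15]
```

View pics/c4.png

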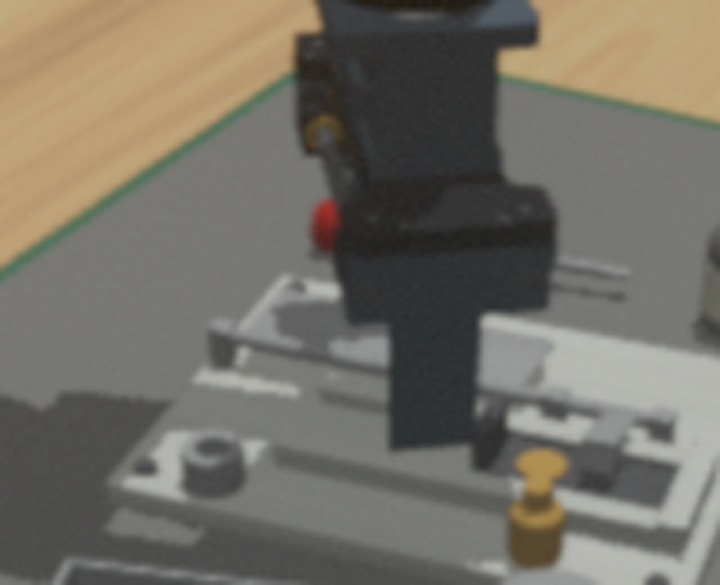

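The holder is under the nose and near the stop. I'll re-push gently to confirm contact and measure its travel.

Run:
```python
from h import *
r=manip.move_straight(pose(.032,.0285-OFF),v=.015,stop_force=8); st(f"push3 {r}")
manip.wait(.15)
Cs=np.array([.5704,.0468])
p,d1=manip.read_camera("scene"); p0=cv2.imread("pics/scene0.png")
for im,d in((p0,np.load("scene0.npy")),(p,d1)):
    _,o,P=deproj("scene",d); S=np.concatenate([(P[...,:2]-Cs)@Rm,P[...,2:]],-1)*1000
    h=cv2.cvtColor(im,cv2.COLOR_BGR2HSV)
    m=(abs(S[...,1]+28)<18)&(abs(S[...,2]-20)<5)&(h[...,1]>110)&(abs(S[...,0])<90)
    l=(abs(S[...,1]+28)<12)&(S[...,2]>33)&(S[...,2]<43)&(S[...,0]>-45)&(S[...,0]<50)&(im.max(2)<90)
    f=(abs(S[...,1]+28)<12)&(abs(S[...,2]-19)<3)&(S[...,0]>0)&(S[...,0]<110)&(im.max(2)<95)
    print("disc",m.sum(),np.median(S[m],0),"lip",l.sum(),np.median(S[l],0),"front",np.percentile(S[f][:,0],[50,98]))
q=S[(d1>0)&(S[...,0]>-95)&(S[...,0]<20)&(S[...,1]>16)&(S[...,1]<58)&(S[...,2]>20)&(S[...,2]<34)]
print("ang",.2-np.polyfit(q[:,1],q[:,2],1)[0])
```

```text
push3 True t 11.13 stage [-21.1   7.2] tipz -9.1 F [-0.32 -1.16  6.2 ]
disc 45 [-12.56066986 -25.45249036  21.22913526] lip 50 [-32.62615996 -32.6572639   39.83886799] front [23.27445802 71.57001978]
disc 52 [ 42.88272543 -25.67160634  21.23591492] lip 87 [ 18.71269743 -36.03131969  39.46549394] front [71.01839278 91.68172305]
ang 0.2575469940589912
```

The disc moved 55 mm and pushing again stops at once, so the holder is home. Now I back off a little, release the pedal and retreat.

Run:
```python
from h import *
manip.move_straight(pose(.017,.0285-OFF),v=.03); st("back")
manip.move_straight(pose(.017,.045-OFF),v=.04)
manip.move_straight(pose(.010,.15-OFF),v=.12); st("up")
manip.goto([.16,.552,.25],ROT); st("away")
Cs=np.array([.5704,.0468])
p,d=manip.read_camera("scene"); q,_=manip.read_camera("top")
_,o,P=deproj("scene",d); S=np.concatenate([(P[...,:2]-Cs)@Rm,P[...,2:]],-1)*1000
h=cv2.cvtColor(p,cv2.COLOR_BGR2HSV); m=(abs(S[...,1]+28)<18)&(abs(S[...,2]-20)<5)&(h[...,1]>110)&(abs(S[...,0])<90)
print("disc",m.sum(),np.median(S[m],0))
k=S[(d>0)&(S[...,0]>-95)&(S[...,0]<20)&(S[...,1]>18)&(S[...,1]<58)&(S[...,2]>20)&(S[...,2]<45)]
print("ang",.2-np.polyfit(k[:,1],k[:,2],1)[0])
for n in("gauge","bush","oil","driver","tray","jar","spanner"):
    print(n,[(np.round(r["centre"],3).tolist(),round(r["score"],2)) for r in manip.look_for("scene",n)[:1]])
z=lambda a:cv2.resize(a,(400,400),interpolation=cv2.INTER_CUBIC)
cv2.imwrite("pics/fin.png",np.hstack([z(p[130:270,215:375]),z(q[140:300,180:340])]))
```

```text
back t 11.6 stage [-23.4   7. ] tipz -8.1 F [2.16 0.89 4.67]
up t 13.18 stage [-33.9   7.3] tipz 111.7 F [-0.08 -0.61 -0.37]
away t 15.47 stage [-326.8  560. ] tipz 235.8 F [ 0.37  0.05 -0.72]
disc 50 [ 43.39157148 -25.81870903  21.25808167]
ang 0.11580527086809231
gauge [([0.64, -0.022, 0.033], 0.57)]
bush [([0.506, -0.046, 0.028], 0.59)]
oil [([0.638, 0.185, 0.037], 0.94)]
driver [([0.48, 0.167, 0.018], 0.57)]
tray [([0.545, -0.126, 0.007], 0.95)]
jar [([0.543, 0.062, 0.031], 0.7)]
spanner [([0.749, 0.074, 0.006], 0.75)]
```

View pics/fin.png

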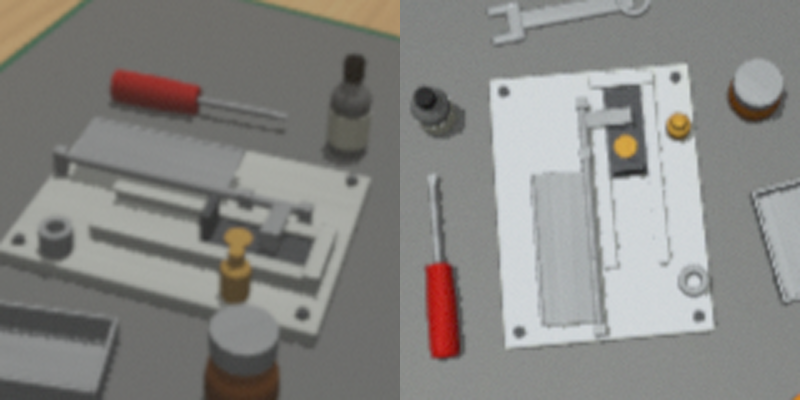

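The holder is against the stop with the nose resting on it, the clip reads about 0.12 rad, and the bystanders haven't moved. Handing in.

```bash
python3 -c "
from cell import manip
print(manip.hand_in(), manip.current_clock())"
```

```text
the job is handed in; nothing more can be done
the job is handed in; nothing more can be done
```

The job is done and handed in. With the hand turned 30°, the trailing finger held the pedal down while the leading finger pushed the holder by its lip to the stop. I then backed off a few millimetres, let the pedal up and moved clear, finishing at about 15.5 s of the 32 s allowed.

**Checks that agreed:**
- **Pedal:** it measured about 0.25 rad before the push and at the stop.
- **Holder:** it travelled about 55 mm, and a second push stopped at once. After release its disc had moved less than 1 mm.
- **Clip:** after release it read about 0.12 rad, and the pictures show the nose resting on the holder. I did not measure the clamping force.
- **Bystanders:** the six I could compare are unmoved: five in the last picture, plus gauge, bush and oil by position as well. The detector's one jar hit in the last scene view landed on the clip, so for the jar I rely on the picture, where it stands in place.

**Checks that disagreed:**
- **Cameras:** they differed by about 7 mm in the stage's x position. I used the mean and found the stop by contact.
- **Fingertips:** the open fingertips sat about 37 mm higher than the stated tip distance implies. The depth image showed it and touching the pedal confirmed it, so I corrected for it before pressing.

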